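# Pin the length-stop bar home with a quick-release pin

### The arm

A 6-joint arm with a two-finger parallel gripper is mounted at the origin on the work surface. World frame = base frame: x ahead of the robot, y to its left, z up, the work surface at z = 0. Lengths are in m, angles in rad, forces in N, time in s.
With the tool pointing down it reaches from about 0.3 to 0.775 m from the base axis. Payload 14.6 kg.
Tool frame: the origin (TCP) lies at the very end of the fingers, on their centre line; the grasp point (between the pads) lies 19 mm behind it; z points along the fingers, y is the line along which they close (so a half turn about z gives the same grasp; the last joint's range is limited). The gripper opens to 94 mm and grips with 3 to 60 N. Pads are 16 mm wide; open, the fingers measure 119 mm over their backs; the gripper's body (75 mm by 177 mm) begins 78 mm behind the grasp point.
Start: joints at [1.21, 0.3, 1.521, -0, 1.321, -0.067], TCP at [0.159, 0.526, 0.205] pointing down, gripper open.
Joint ranges: [-3.03, 3.03], [-0.79, 2.21], [0.23, 2.52], [-1.04, 4.18], [0, 3.07], [-2.55, 2.55]. Speed limits (rad/s): [2.22, 2.22, 2.57, 3.14, 3.14, 3.14].

### API

Orientations are given as [roll, pitch, yaw] about the fixed x, y, z axes, in that order (R = Rz(yaw) Ry(pitch) Rx(roll)).
In Python, from station import ctrl, cams gives the robot as it stands. The module is installed in compiled form; this text tells all that it offers.
- The arm moves only by the tool arm_command, never from a script. Its argument "plan" is a list that holds one entry, the list of rows, each a list of 7 numbers: the shift along the tool's x, y, z in mm, then the turn, a rotation vector about the tool's x, y, z in rad, then the closure, from -1 (fully open) to 1 (shut). A call has 1 to 12 rows; each row is the pose to reach, as a shift and turn from the pose commanded when the call began, along the tool's axes at that moment; what a row does not reach only later rows make up. A row lasts 1/10 s, in which the tool goes at most 50 mm and 8.59 degrees, less where a joint would pass 70% of its speed; a pose out of reach is approached as far as the arm can. A call with a gripper value outside its range is refused whole. The fingers move at their own pace and stop on an object; "squeeze" is the grip in N (left out, the last holds). Time passes only in rows, so rows that repeat a pose let the fingers close. It gives the time, the measured TCP pose, the force, the opening and the grip force at its end, in the units of the state.
- ctrl.get_obs(): the state, without advancing time (a new reading comes with each control period).
- cams.camera(name): name is "side" or "top" or "wrist"; returns (picture, depth): 480x640x3 uint8, blue, green, red; 480x640 float32, m along the optical axis (not along the pixel's ray), 0 where there is no reading.
- cams.camera_info(name): a dict with "fx", "fy", "cx", "cy" (pixels), "dist_coeffs" ([k1, k2, p1, p2, k3] as OpenCV has them; the pictures are not rectified), "world_to_cam" (4x4, takes a point from world to camera coordinates). Camera axes: x right, y down, z forward; pixel columns grow to the right and rows downward; lengths in m; the calibration is good to about 2 mm. A picture is of the moment at which its call begins: read the wrist's pose just before it. camera_info takes no time and is no camera call; for the wrist camera it gives the pose at the moment of the call.
- ctrl.hand_in(): hands the job in; it is judged then, once.
The state is a dict: "time_s": time; "qpos": joint angles; "joint_vel": joint speeds; "tau": joint torques, N m; "ee_pos": TCP position; "eef_rot": TCP orientation; "force": force on the tool from outside, world axes, zero at the start; "moment": the same for the moment, N m; "grip_width": finger opening in m; "grip_force": force on a finger pad.
Only numpy, scipy, OpenCV 4.12 (cv2) and the standard library are available. Lean on these libraries where they do the work, as an engineer would, in place of code of your own. Each camera call takes 0.05 s, during which the arm holds its last target. There are 200 camera calls.

### The job

Gently slide the saw guide's length-stop bar fully home by pushing its upright block until you feel the bar stop dead, so that its hole lines up under the guide's hole. Then fetch the quick-release pin from its wooden parking block, squeeze its thumb button in, insert the pin down through the aligned holes until its flange is flush on the guide, and let go so that the button springs out and locks it. Do not force anything, and leave the glue bottle, screwdriver and tape roll alone.

Things in the scene. Friction and masses are not known exactly. Their poses are not given: they have to be found in the camera images.
- guide: Aluminium channel fixed to the bench, 48 mm wide (its x), 140 mm long (its y), top face 48 mm above the bench. Origin: on the bench straight below the centre of the hole in its top; z up. Guide, bar and block bear 45 N at most, impacts included: seat the pin slowly.
- guide_mouth (a point): Middle of the channel's +y end, 70 mm from the hole, 37 mm above the bench; axes as the guide's. Here a flat steel bar (30 x 8 mm, 241 mm long, top at 41 mm) comes out. It slides along y with 8 N of friction and stays where left. It starts 30 to 60 mm out towards +y; pushed towards -y it halts dead at an inner stop: home, its hole exactly under the guide's.
- guide_hole (a point): Centre of the round hole at the guide's top face (48 mm above the bench); axes as the guide's. Straight down come the top plate (6 mm thick, 14 mm hole, chamfered 1.5 mm), the bar (8 mm thick, 14 mm hole) and the bottom plate (6 mm thick, 14.5 mm hole, underside 26 mm above the bench), then free space.
- stop_block: Upright aluminium block clamped on the bar, 44 (x) by 18 mm (y), 26 to 80 mm above the bench. Origin: on its centre line at bench height; axes as the guide's. Push its +y face. It is clamped elsewhere on the bar each time (centre 86 to 138 mm from the hole when home), so only the stop, felt as a sharp rise above the sliding force, tells that the bar is home. The clamp does not slip below 80 N.
- dock: Plywood parking block fixed to the bench, 64 x 64 mm, 46 mm high, origin at the centre of its underside. The pin stands in its 25 mm wide through hole, loosely, flange on top.
- pin: Quick-release ball-lock pin, about 0.12 kg, upright, shank down. Origin: on its axis at the flange's underside; z up. Flange 32 mm diameter, 5 mm thick. Above it a grey grip, 20 mm wide (x), z 5 to 39 mm, its bare face at y = -14 mm, the thumb button on the +y side: 33 mm wide across y, 28 mm and centred on the axis with the button in.
- pin_button_face (a point): Middle of the outer face of the steel thumb button (16 mm wide, 24 mm high): at y = +19 mm in the pin's frame when out, +14 mm when in; 23.5 mm above the flange's underside.
- pin_tip (a point): Lower end of the shank, on the axis, 42 mm below the flange's underside; axes as the pin's. Shank 12 mm diameter, the last 6 mm tapering to 9 mm. Two locking lugs stand out 4 mm each way along x (20 mm over both), 24.5 to 29.5 mm below the flange's underside; they draw in only while the button is in. Button out, the pin does not pass the guide's holes.
- pin_button (a joint): Travel of the thumb button: 0 = out (lugs out), 0.005 m = fully in (lugs drawn in). Spring: 4 N to start, 12 N fully in.
- glue: White glue bottle, 52 mm diameter, 120 mm high, origin at the centre of its underside; leave alone.
- screwdriver: Black-handled screwdriver lying on the bench, handle to its -x; leave alone.
- tape: Roll of paper tape lying flat, 90 mm diameter, 24 mm high, origin at the centre of its underside; leave alone.
Mind the look-alikes: they are no part of the job. What is shaped like the guide but blue or pink is not meant. There is more than one size of the pin; the one meant has the size given above.

How it is judged:
By the outcome, as a careful person would: the job done as asked, in the order asked, and still so for the second after the job is handed in, with the robot touching nothing.
It also fails if it takes over 69 s, if anything falls off the work surface, if the arm or the gripper's body presses on something with over 40 N, if the wrist force passes 120 N, or if a joint passes its speed limit or range.

## Working session

There is one attempt and no reset: what is moved stays moved. The work goes in short steps, Python scripts to look and compute and a tool call to move; the robot and the scene stay as the last step left them, time stands still between calls to the robot, and variables do not carry over. Pictures are saved under pics/ and viewed, at most 10 in all, crops included, and the job is handed in when it is done.

Besides the shell and the picture viewer there is one more tool, called as name(argument=value, ...), one argument or row to a line, values as JSON. arm_command: Moves the arm, as the interface text tells. Its arguments: {"type":"object","properties":{"plan":{"type":"array"},"squeeze":{"type":"number"}},"required":["plan"]}

```bash
mkdir -p pics
python3 - <<'E'
from station import ctrl,cams
import cv2,numpy as np
o=ctrl.get_obs();print({k:np.round(v,3).tolist() for k,v in o.items()})
for n in("top","side","wrist"):
    i=cams.camera_info(n);p,d=cams.camera(n);cv2.imwrite(f"pics/{n}0.png",p);np.savez(f"{n}0.npz",p=p,d=d,W=i["world_to_cam"])
    print(n,i["fx"],i["fy"],i["cx"],i["cy"],i["dist_coeffs"],np.round(i["world_to_cam"],3).tolist())
E
```

```text
{'time_s': 0.0, 'qpos': [1.21, 0.3, 1.522, -0.0, 1.321, -0.067], 'joint_vel': [0.0, -0.0, -0.0, -0.0, -0.001, 0.001], 'tau': [-0.001, -53.182, -35.274, 0.071, 0.024, -0.0], 'ee_pos': [0.159, 0.526, 0.205], 'eef_rot': [-3.14, -0.0, 2.848], 'force': [-0.866, -0.314, 0.08], 'moment': [0.027, 0.046, 0.015], 'grip_force': 0.0, 'grip_width': 0.094}
top 614.7932974086882 614.7932974086882 321.71834433956786 240.56687469538974 [-0.11304222  0.          0.          0.          0.        ] [[0.039, -0.999, -0.002, -0.049], [-0.976, -0.038, -0.215, 0.56], [0.215, 0.011, -0.977, 1.506], [0.0, 0.0, 0.0, 1.0]]
side 557.2162192608015 557.2162192608015 310.9090591224614 232.93121944543063 [0.04393579 0.         0.         0.         0.        ] [[0.858, -0.514, -0.013, -0.496], [-0.355, -0.574, -0.738, 0.229], [0.372, 0.637, -0.675, 0.972], [0.0, 0.0, 0.0, 1.0]]
wrist 341.80742130746813 341.80742130746813 316.3707118470542 243.82824931480886 [-0.05126027  0.          0.          0.          0.        ] [[0.289, 0.957, -0.0, -0.551], [0.92, -0.278, 0.275, -0.03], [0.263, -0.08, -0.961, 0.392], [0.0, 0.0, 0.0, 1.0]]
```

View pics/top0.png

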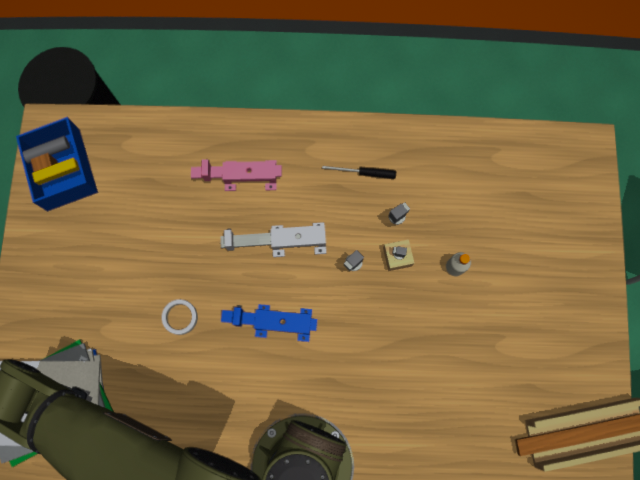

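View pics/side0.png

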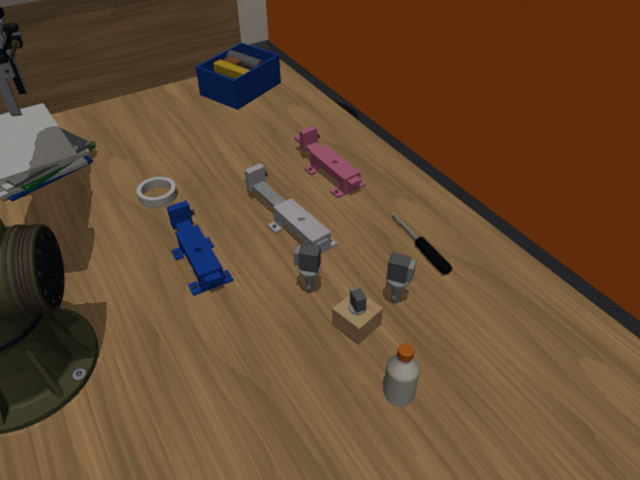

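The top view shows the aluminium guide with its hole near (298,236) and the stop block near (227,239). The dock with the pin is near (399,255); two bigger look-alike pins stand at (354,260) and (399,213). The side view agrees: dock at (357,310), guide hole at (301,218).

```bash
cat > h.py <<'E'
import numpy as np,cv2
from station import ctrl,cams
def ray(n,uv,W=None):
    i=cams.camera_info(n);W=np.array(i["world_to_cam"] if W is None else W)
    K=np.array([[i["fx"],0,i["cx"]],[0,i["fy"],i["cy"]],[0,0,1]])
    q=cv2.undistortPoints(np.array(uv,float).reshape(-1,1,2),K,np.array(i["dist_coeffs"])).reshape(-1,2)
    R=W[:3,:3];c=-R.T@W[:3,3];return c,np.c_[q,np.ones(len(q))]@R
def onz(n,uv,z,W=None):
    c,d=ray(n,uv,W);return c+d*((z-c[2])/d[:,2])[:,None]
def proj(n,P,W=None):
    i=cams.camera_info(n);W=np.array(i["world_to_cam"] if W is None else W)
    K=np.array([[i["fx"],0,i["cx"]],[0,i["fy"],i["cy"]],[0,0,1]])
    return cv2.projectPoints(np.array(P,float).reshape(-1,1,3),cv2.Rodrigues(W[:3,:3])[0],W[:3,3],K,np.array(i["dist_coeffs"]))[0].reshape(-1,2)
E
python3 - <<'E'
from h import *
for nm,uv,z in [("hole",(298,236),.048),("block",(228,239),.08),("dock",(399,255),.046),("guide corner",(271,230),.048)]:
    print(nm,onz("top",[uv],z).round(4))
print("side hole",onz("side",[(301,218)],.048).round(4), "pin grip top",onz("top",[(400,252)],.085).round(4),onz("side",[(358,294)],.085).round(4))
t=cv2.imread("pics/top0.png");s=cv2.imread("pics/side0.png")
a=cv2.resize(t[205:280,210:430],(800,273),interpolation=3)
b=cv2.resize(s[150:350,240:420],(360,400),interpolation=3); c=cv2.resize(s[275:345,325:390],(372,400),interpolation=3)
o=np.zeros((600,800,3),np.uint8);o[:200]=cv2.resize(a,(800,200));o[200:,:360]=b;o[200:,400:772]=c
cv2.imwrite("pics/c1.png",o)
E
```

```text
hole [[0.5745 0.0345 0.048 ]]
block [[0.5527 0.2094 0.08  ]]
dock [[ 0.535  -0.2265  0.046 ]]
guide corner [[0.5877 0.105  0.048 ]]
side hole [[0.5762 0.0366 0.048 ]] pin grip top [[ 0.5349 -0.2243  0.085 ]] [[ 0.5383 -0.2275  0.085 ]]
```

View pics/c1.png

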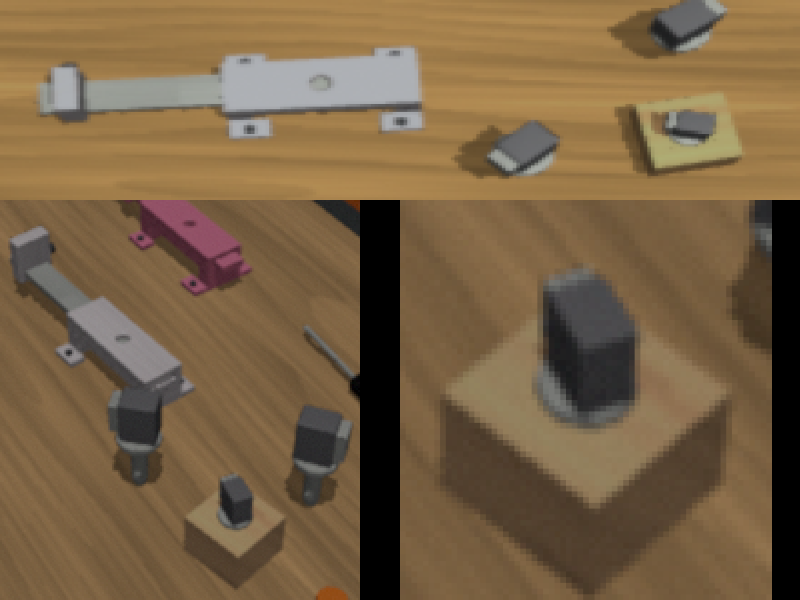

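View pics/wrist0.png

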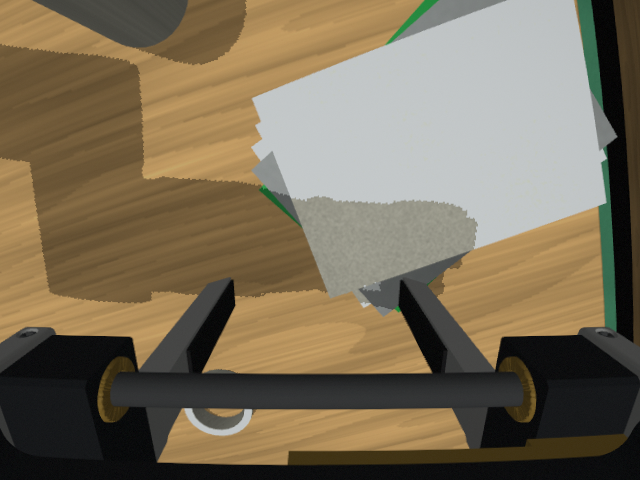

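The crops confirm that the docked pin is the small one, with its button (light) toward image left, which is world +y. The stop block stands at the left end of the bar. The wrist view shows only paper and the tape roll.

Run:
```python
from h import *
t=cv2.imread("pics/top0.png");h=cv2.cvtColor(t,cv2.COLOR_BGR2HSV)
def cc(x0,y0,x1,y1,f,z,name):
    m=np.zeros(h.shape[:2],np.uint8);m[y0:y1,x0:x1]=f(h[y0:y1,x0:x1])*255
    c=max(cv2.findContours(m,cv2.RETR_EXTERNAL,1)[0],key=cv2.contourArea).reshape(-1,2)
    P=onz("top",c,z);r=cv2.minAreaRect((P[:,:2]*1000).astype(np.float32));print(name,len(c),np.round(r[0],1),np.round(r[1],1),round(r[2],2))
    return c
g=lambda a:(a[...,1]<45)&(a[...,2]>150)
print(h[236,285],h[240,250],h[236,229],h[255,410],h[252,402],h[252,393],h[222,280])
cc(268,220,330,250,g,.048,"guide")
cc(236,228,270,252,lambda a:a[...,1]<70,.041,"bar")
cc(215,222,234,252,g,.08,"block")
W=h[240:272,380:418];cc(380,235,418,272,lambda a:(a[...,1]>60)&(a[...,2]>150),.046,"dock")
cc(385,242,412,265,lambda a:(a[...,1]<60)&(a[...,2]<130),.085,"grip")
i=cams.camera_info("wrist");w=np.array(i["world_to_cam"]);c=-w[:3,:3].T@w[:3,3];print("wrist cam",c.round(4))
o=ctrl.get_obs();from scipy.spatial.transform import Rotation as Ro
R=Ro.from_euler("xyz",o["eef_rot"]).as_matrix();print((R.T@(c-o["ee_pos"])).round(4));print((R.T@w[:3,:3].T).round(3))
```

```text
[107  10 180] [ 45  10 155] [107  10 179] [ 27  91 174] [120   5 109] [ 38   8 122] [ 18 138 150]
guide 155 [579.2  39.7] [ 54.6 146.9] 6.12
bar 88 [562.2 152.1] [31.8 86.8] 5.87
block 62 [555.2 216. ] [41.4 22.9] 4.1
dock 170 [ 540.6 -226.2] [94.3 96.3] 2.12
grip 45 [ 535.1 -223.1] [25.5 32.7] 0.57
wrist cam [0.0835 0.5504 0.3852]
[ 0.0795  0.001  -0.1801]
[[ 0.    -0.961 -0.275]
 [ 1.     0.     0.001]
 [-0.001 -0.275  0.961]]
```

arm_command(
  plan=[
    [[-40,-11,0,0,0,-0.04,1],[-85,-24,0,0,0,-0.08,1],[-130,-37,0,0,0,-0.12,1],[-175,-50,0,0,0,-0.16,1],[-220,-62,0,0,0,-0.2,1],[-265,-75,0,0,0,-0.24,1],[-310,-88,0,0,0,-0.28,1],[-355,-100,0,0,0,-0.32,1],[-400,-113,0,0,0,-0.36,1],[-430,-122,0,0,0,-0.39,1],[-448,-127,0,0,0,-0.398,1],[-448,-127,0,0,0,-0.398,1]],
  ],
  squeeze=10,
)

```text
time_s: 1.35
ee_pos: [0.5526, 0.2735, 0.2046]
eef_rot: [-3.141, -0.001, -3.04]
force: [0.8, -0.5, 0.2]
grip_width: 0.0022
grip_force: 0.0
```

Run:
```python
from h import *
W=cams.camera_info("wrist")["world_to_cam"];p,d=cams.camera("wrist");cv2.imwrite("pics/w1.png",p);np.savez("w1.npz",d=d,W=W)
y=np.array([-.1045,.9945]);H=np.array([.575,.0355])
print(proj("wrist",[[*(H+y*.176),.08],[*H,.048],[*(H+y*.185),.08]],W).round(0))
```

```text
[[247. 233.]
 [ 85. 226.]
 [257. 233.]]
```

View pics/w1.png

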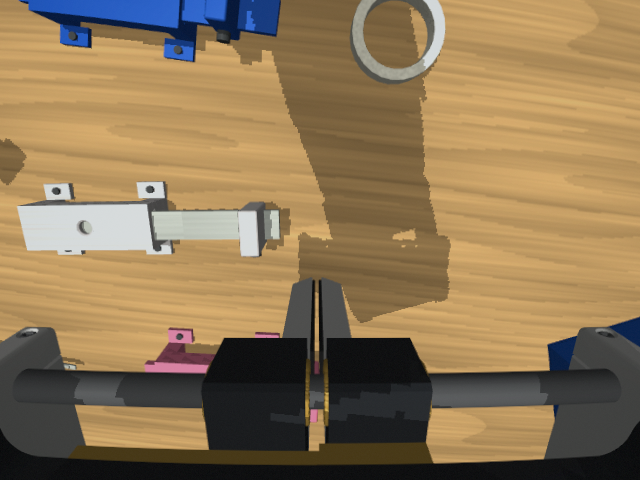

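The wrist view shows the guide hole at (85,227), as predicted, and the stop block's top centred near (248,229). The closed fingers are to its +y side, so the path down is clear.

arm_command(
  plan=[
    [[1,0,40,0,0,0,1],[2,0,80,0,0,0,1],[3,0,120,0,0,0,1],[3,0,150,0,0,0,1],[3,-8,150,0,0,0,1],[3,-16,150,0,0,0,1],[3,-24,150,0,0,0,1],[3,-29,150,0,0,0,1],[3,-32,150,0,0,0,1]],
  ],
)

```text
time_s: 2.3
ee_pos: [0.5522, 0.2425, 0.0567]
eef_rot: [3.141, 0.002, -3.038]
force: [0.7, -0.3, -0.4]
grip_width: 0.0005
grip_force: 0.0
```

arm_command(
  plan=[
    [[0,-2,0,0,0,0,1],[0,-4,0,0,0,0,1],[0,-6,0,0,0,0,1],[0,-8,0,0,0,0,1],[0,-10,0,0,0,0,1],[0,-12,0,0,0,0,1],[0,-14,0,0,0,0,1],[0,-16,0,0,0,0,1]],
  ],
)

```text
time_s: 3.1
ee_pos: [0.5532, 0.228, 0.0555]
eef_rot: [3.14, 0.0, -3.037]
force: [-0.8, 8.1, -0.4]
grip_width: 0.0004
grip_force: 4.1
```

arm_command(
  plan=[
    [[0,-2,0,0,0,0,1],[0,-4,0,0,0,0,1],[0,-6,0,0,0,0,1],[0,-8,0,0,0,0,1],[0,-10,0,0,0,0,1],[0,-12,0,0,0,0,1],[0,-14,0,0,0,0,1],[0,-16,0,0,0,0,1],[0,-18,0,0,0,0,1],[0,-20,0,0,0,0,1],[0,-21,0,0,0,0,1]],
  ],
)

```text
time_s: 4.2
ee_pos: [0.5554, 0.2071, 0.0555]
eef_rot: [3.14, 0.0, -3.037]
force: [0.3, 8.5, -1.2]
grip_width: 0.0007
grip_force: 4.0
```

arm_command(
  plan=[
    [[0,-1,0,0,0,0,1],[0,-2,0,0,0,0,1],[0,-3,0,0,0,0,1]],
  ],
)

```text
time_s: 4.5
ee_pos: [0.5557, 0.2042, 0.0555]
eef_rot: [3.14, 0.0, -3.037]
force: [0.2, 8.2, -1.2]
grip_width: 0.0007
grip_force: 4.0
```

arm_command(
  plan=[
    [[0,-1,0,0,0,0,1],[0,-2,0,0,0,0,1]],
  ],
)

```text
time_s: 4.7
ee_pos: [0.556, 0.2022, 0.0555]
eef_rot: [3.14, 0.0, -3.037]
force: [0.4, 7.2, -1.1]
grip_width: 0.0003
grip_force: 4.0
```

arm_command(
  plan=[
    [[0,-1,0,0,0,0,1],[0,-2,0,0,0,0,1]],
  ],
)

```text
time_s: 4.9
ee_pos: [0.5562, 0.2002, 0.0555]
eef_rot: [3.14, 0.001, -3.037]
force: [-0.9, 8.0, -2.3]
grip_width: 0.0009
grip_force: 4.0
```

arm_command(
  plan=[
    [[0,-1,0,0,0,0,1],[0,-2,0,0,0,0,1],[0,-2.5,0,0,0,0,1]],
  ],
)

```text
time_s: 5.2
ee_pos: [0.5564, 0.1977, 0.0555]
eef_rot: [3.14, 0.0, -3.037]
force: [-0.2, 8.5, -1.4]
grip_width: 0.0005
grip_force: 4.0
```

arm_command(
  plan=[
    [[0,-1,0,0,0,0,1],[0,-2,0,0,0,0,1],[0,-2.5,0,0,0,0,1]],
  ],
)

```text
time_s: 5.5
ee_pos: [0.5567, 0.1952, 0.0555]
eef_rot: [3.14, 0.0, -3.037]
force: [-0.2, 8.4, -0.8]
grip_width: 0.0009
grip_force: 4.0
```

arm_command(
  plan=[
    [[0,-1,0,0,0,0,1],[0,-2,0,0,0,0,1],[0,-2.5,0,0,0,0,1]],
  ],
)

```text
time_s: 5.8
ee_pos: [0.557, 0.1927, 0.0555]
eef_rot: [3.14, 0.001, -3.037]
force: [-0.5, 7.7, -1.0]
grip_width: 0.0007
grip_force: 4.0
```

arm_command(
  plan=[
    [[0,-1,0,0,0,0,1],[0,-2,0,0,0,0,1],[0,-2.5,0,0,0,0,1]],
  ],
)

```text
time_s: 6.1
ee_pos: [0.5572, 0.1903, 0.0554]
eef_rot: [3.14, 0.0, -3.037]
force: [-0.0, 7.7, -1.1]
grip_width: 0.0004
grip_force: 4.0
```

arm_command(
  plan=[
    [[0,-1,0,0,0,0,1],[0,-2,0,0,0,0,1],[0,-2.5,0,0,0,0,1]],
  ],
)

```text
time_s: 6.4
ee_pos: [0.5575, 0.1878, 0.0555]
eef_rot: [3.14, 0.001, -3.037]
force: [0.8, 7.4, -1.5]
grip_width: 0.0004
grip_force: 4.0
```

arm_command(
  plan=[
    [[0,-1,0,0,0,0,1],[0,-2,0,0,0,0,1],[0,-2.5,0,0,0,0,1]],
  ],
)

```text
time_s: 6.7
ee_pos: [0.5577, 0.1863, 0.0555]
eef_rot: [3.138, 0.001, -3.037]
force: [-0.3, 16.7, -2.7]
grip_width: 0.0006
grip_force: 8.7
```

arm_command(
  plan=[
    [[0,-0.5,0,0,0,0,1],[0,-0.8,0,0,0,0,1],[0,-0.8,0,0,0,0,1]],
  ],
)

```text
time_s: 7.0
ee_pos: [0.5577, 0.1862, 0.0556]
eef_rot: [3.138, 0.001, -3.037]
force: [-0.2, 19.2, -2.6]
grip_width: 0.0006
grip_force: 10.0
```

arm_command(
  plan=[
    [[0,6,0,0,0,0,1],[0,14,0,0,0,0,1],[0,14,-40,0,0,0,1],[0,14,-85,0,0,0,1],[4,-10,-130,0,0,0,0],[8,-50,-145,0,0,0,-0.28],[12,-90,-145,0,0,0,-0.28],[16,-125,-145,0,0,0,-0.28],[18,-146,-145,0,0,0,-0.28],[18,-146,-145,0,0,0,-0.28],[18,-146,-145,0,0,0,-0.28]],
  ],
)

```text
time_s: 8.1
ee_pos: [0.5552, 0.0367, 0.2005]
eef_rot: [3.142, -0.0, -3.038]
force: [0.1, -0.2, 0.9]
grip_width: 0.0529
grip_force: 0.0
```

Run:
```python
from h import *
o=ctrl.get_obs();W=cams.camera_info("wrist")["world_to_cam"];p,d=cams.camera("wrist");cv2.imwrite("pics/w2.png",p);np.savez("w2.npz",d=d,W=W)
print(o["ee_pos"],o["force"],proj("wrist",[[.575,.0355,.048],[.535,-.2255,.085]],W).round(0))
```

```text
[0.55518087 0.03672154 0.20047446] [ 0.13288601 -0.15989457  0.8832328 ] [[312. 247.]
 [ 26. 187.]]
```

View pics/w2.png

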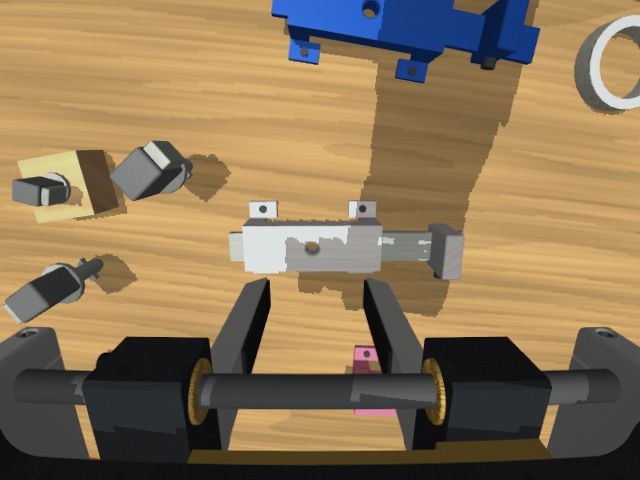

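The wrist view shows the bar home, with the block at (445,250). The guide hole is at about (312,247), as predicted. The docked pin is at (40,190), with its button on the right (+y) side.

arm_command(
  plan=[
    [[12,-40,0,0,0,0,-0.28],[23,-85,0,0,0,0,-0.28],[34,-130,0,0,0,0,-0.28],[46,-175,0,0,0,0,-0.28],[57,-215,0,0,0,0,-0.28],[65,-245,0,0,0,0,-0.28],[67,-256,0,0,0,0,-0.28],[67,-256,0,0,0,0,-0.28],[67,-256,0,0,0,0,-0.28]],
  ],
)

```text
time_s: 9.05
ee_pos: [0.5156, -0.2237, 0.2003]
eef_rot: [3.141, -0.0, -3.036]
force: [0.1, -0.5, -0.8]
grip_width: 0.06
grip_force: 0.0
```

Run:
```python
from h import *
p2=cv2.imread("pics/w2.png");W2=np.load("w2.npz")["W"]
g=cv2.cvtColor(p2,cv2.COLOR_BGR2GRAY)[234:262,295:330];print(g[::3,::3])
m=(g<105).astype(np.uint8);n,l,s,c=cv2.connectedComponentsWithStats(m);print(s,c)
k=1+np.argmin([np.hypot(*(x-[17,13])) for x in c[1:]]);uv=c[k]+[295,234];print(uv,onz("wrist",[uv],.048,W2).round(4))
o=ctrl.get_obs();W=cams.camera_info("wrist")["world_to_cam"];p,d=cams.camera("wrist");cv2.imwrite("pics/w3.png",p);np.savez("w3.npz",d=d,W=W)
print(o["ee_pos"],o["eef_rot"])
cv2.imwrite("pics/w3c.png",np.vstack([cv2.resize(p[170:310,220:420],(800,560),interpolation=2)]))
```

```text
[[224 224 224 224 224 224 224 224 224 224 224 224]
 [224 224 224 224 224 224 224 224 186 191 224 224]
 [162 193 224 224 224 224 224 224 164 163 163 163]
 [162 162 162 184 132 118 120 158 161 163 163 163]
 [162 162 162 153 101 110 111 110 135 162 163 163]
 [156 156 155 131  74  97 100  94 117 156 158 156]
 [158 158 157 152 103  80  75  93 139 158 158 159]
 [161 161 161 161 149 129 128 142 162 163 162 162]
 [155 156 156 156 156 155 155 156 155 156 155 156]
 [157 157 157 158 158 157 157 159 158 158 159 158]]
[[  0   0  35  28 906]
 [ 11  12  13   9  74]] [[17.02317881 13.26490066]
 [16.71621622 16.37837838]]
[311.71621622 250.37837838] [[0.5784 0.0353 0.048 ]]
[ 0.51562458 -0.22366709  0.20034649] [ 3.14128054e+00 -1.43686867e-04 -3.03623259e+00]
```

View pics/w3c.png

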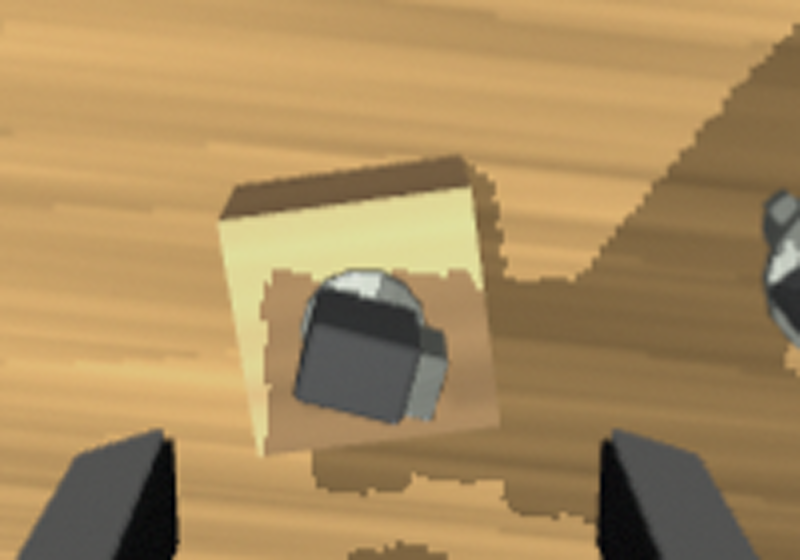

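The crop shows the pin's grip top with corners at about (317,325), (418,348), (402,422) and (297,398) in crop pixels. The button is on the right, and the grip is turned roughly 13° against the tool axes.

Run:
```python
from h import *
from scipy.spatial.transform import Rotation as Ro
p2=cv2.imread("pics/w2.png");W2=np.load("w2.npz")["W"]
g=cv2.cvtColor(p2,cv2.COLOR_BGR2GRAY)[234:262,295:330]
for th in(125,140,148):
    n,l,s,c=cv2.connectedComponentsWithStats((g<th).astype(np.uint8));k=1+np.argmax(s[1:,4]);uv=s[k,:2]+(s[k,2:4]-1)/2+[295,234];print(th,s[k],uv,onz("wrist",[uv],.048,W2).round(4))
W=np.load("w3.npz")["W"]
c=np.array([(317,325),(418,348),(402,422),(297,398)])/4+[220,170]-.4
P=onz("wrist",c,.085,W);print(P.round(4));e=np.diff(np.vstack([P,P[:1]]),axis=0)[:,:2];print(np.hypot(*e.T).round(4),np.degrees(np.arctan2(e[:,1],e[:,0])).round(1),P.mean(0).round(4))
b=np.array([(438,420),(412,420),(422,350),(447,357)])/4+[220,170]-.4
print(onz("wrist",b,.0815,W).round(4))
f=np.array([(304,312),(365,268),(425,315)])/4+[220,170];print("flange",onz("wrist",f,.051,W).round(4))
d=np.array([(220,219),(471,185),(500,425),(262,456)])/4+[220,170];D=onz("wrist",d,.046,W);print("dock",D.round(4),D.mean(0).round(4))
o=ctrl.get_obs();R=Ro.from_euler("xyz",o["eef_rot"]).as_matrix();print(R.round(3))
```

```text
125 [ 10   8  15  13 145] [312. 248.] [[0.5759 0.0353 0.048 ]]
140 [  9   8  17  14 182] [312.  248.5] [[0.5764 0.0354 0.048 ]]
148 [  9   8  17  15 199] [312. 249.] [[0.577  0.0354 0.048 ]]
[[ 0.5292 -0.2372  0.085 ]
 [ 0.5322 -0.2139  0.085 ]
 [ 0.5504 -0.2156  0.085 ]
 [ 0.5471 -0.2402  0.085 ]]
[0.0235 0.0183 0.0249 0.0182] [ 82.6  -5.2 -97.7 170.6] [ 0.5397 -0.2267  0.085 ]
[[ 0.5504 -0.2071  0.0815]
 [ 0.551  -0.2131  0.0815]
 [ 0.5337 -0.2127  0.0815]
 [ 0.5348 -0.2068  0.0815]]
flange [[ 0.5371 -0.241   0.051 ]
 [ 0.5241 -0.2269  0.051 ]
 [ 0.5347 -0.2107  0.051 ]]
dock [[ 0.5166 -0.2643  0.046 ]
 [ 0.5014 -0.2028  0.046 ]
 [ 0.564  -0.1874  0.046 ]
 [ 0.5793 -0.2487  0.046 ]] [ 0.5403 -0.2258  0.046 ]
[[-0.994 -0.106 -0.   ]
 [-0.106  0.994  0.   ]
 [-0.     0.    -1.   ]]
```

arm_command(
  plan=[
    [[-12,-2,30,0,0,0.12,-0.28],[-24,-4,70,0,0,0.237,-0.28],[-24,-4,105,0,0,0.237,-0.28],[-24,-4,130,0,0,0.237,-0.28],[-24,-4,140,0,0,0.237,-0.28],[-24,-4,145.5,0,0,0.237,-0.28],[-24,-4,145.5,0,0,0.237,-0.28]],
  ],
  squeeze=25,
)

```text
time_s: 9.8
ee_pos: [0.5399, -0.2262, 0.0555]
eef_rot: [-3.141, 0.001, 3.009]
force: [-0.9, -0.7, 1.2]
grip_width: 0.0599
grip_force: 0.0
```

arm_command(
  plan=[
    [[0,0,0,0,0,0,0.1],[0,0,0,0,0,0,0.2],[0,0,0,0,0,0,0.3],[0,0,0,0,0,0,1],[0,0,0,0,0,0,1],[0,0,0,0,0,0,1],[0,0,0,0,0,0,1],[0,0,0,0,0,0,1]],
  ],
)

```text
time_s: 10.6
ee_pos: [0.5397, -0.227, 0.0555]
eef_rot: [-3.141, 0.001, 3.009]
force: [-1.5, -1.0, 4.4]
grip_width: 0.0275
grip_force: 25.0
```

arm_command(
  plan=[
    [[0,0,-5,0,0,0,1],[0,0,-15,0,0,0,1],[0,0,-30,0,0,0,1],[0,0,-55,0,0,0,1],[0,0,-85,0,0,0,1],[0,0,-115,0,0,0,1],[0,0,-130,0,0,0,1],[0,0,-130,0,0,0,1]],
  ],
)

```text
time_s: 11.4
ee_pos: [0.5402, -0.227, 0.1883]
eef_rot: [-3.14, 0.005, 3.009]
force: [0.6, 0.1, -2.3]
grip_width: 0.0277
grip_force: 25.0
```

Run:
```python
from h import *
W=cams.camera_info("wrist")["world_to_cam"];o=ctrl.get_obs();p,d=cams.camera("wrist");s,_=cams.camera("side");cv2.imwrite("pics/w4.png",p);cv2.imwrite("pics/s4.png",s)
e=np.array(o["ee_pos"]);u=proj("side",[e])[0].astype(int);print(e,o["force"],o["grip_width"],u,proj("wrist",[e],W),proj("side",[e+[0,0,-.0515],e+[0,0,-.0095]]))
a=cv2.resize(p[170:380,190:440],(476,400),interpolation=2);b=cv2.resize(s[u[1]-50:u[1]+50,u[0]-40:u[0]+40],(320,400),interpolation=2)
cv2.imwrite("pics/c4.png",np.hstack([a,b]))
```

```text
[ 0.54021704 -0.22695194  0.18830123] [ 0.55159646  0.12323646 -2.26167234] 0.027710439717165334 [361 250] [[314.5540441  290.56302904]] [[360.14913009 272.83042888]
 [361.35297019 255.03281008]]
```

View pics/c4.png

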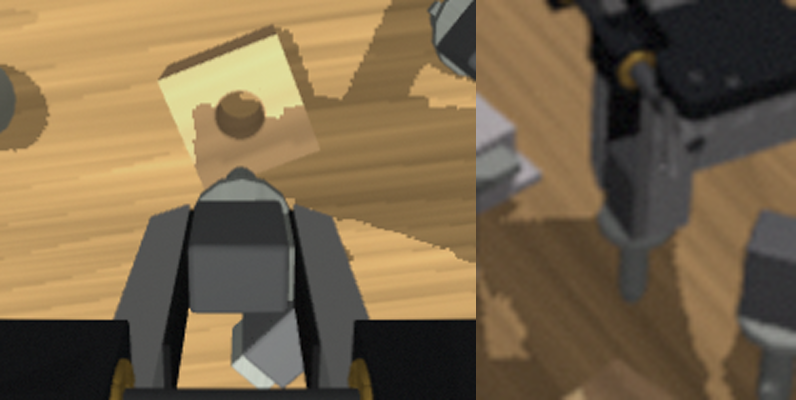

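The pin hangs upright between the pads, with its flange and tip in line (left, from the wrist), and the side crop shows the shank free below. In crop pixels the grip's top edges are at rows 245 and 310.

Run:
```python
from h import *
from scipy.spatial.transform import Rotation as Ro
o=ctrl.get_obs();e=np.array(o["ee_pos"]);R=Ro.from_euler("xyz",o["eef_rot"]).as_matrix();k=250/476
W=cams.camera_info("wrist")["world_to_cam"]
f=lambda x,y:(190+x*k-.25,170+y*k-.25)
for nm,uv,dz in [("front",f(240,245),.0295),("back",f(240,310),.0295),("L",f(190,308),.0295),("R",f(292,312),.0295),("flangefront",f(240,181),-.0045),("tip",f(240,167),-.0515)]:
    P=onz("wrist",[uv],e[2]+dz,W)[0];print(nm,((P-e)@R*1000).round(1))
p=cv2.imread("pics/w4.png");g=cv2.cvtColor(p,cv2.COLOR_BGR2GRAY);print(g[250:345,int(f(240,0)[0])].tolist())
H=np.array([.5764,.0354]);print("to hole from TCP, tool axes",(R.T@np.r_[H-e[:2],0]*1000).round(1))
```

```text
front [  8.9   0.7 -29.5]
back [ -9.7   0.7 -29.5]
L [ -9.1 -12.3 -29.5]
R [-10.3  14.3 -29.5]
flangefront [14.   0.7  4.5]
tip [ 2.9  0.7 51.5]
[129, 128, 131, 136, 139, 142, 145, 118, 84, 74, 74, 70, 75, 78, 111, 134, 140, 139, 139, 138, 139, 139, 139, 138, 139, 90, 48, 49, 49, 49, 49, 49, 49, 48, 48, 50, 49, 49, 50, 49, 50, 49, 48, 50, 50, 51, 50, 51, 58, 69, 78, 83, 86, 87, 87, 87, 88, 87, 88, 86, 87, 88, 86, 86, 86, 87, 87, 87, 86, 87, 87, 86, 86, 86, 86, 85, 85, 86, 87, 86, 86, 86, 85, 79, 120, 173, 173, 172, 163, 106, 90, 89, 89, 90, 89]
to hole from TCP, tool axes [ -2.2 264.5   0. ]
```

arm_command(
  plan=[
    [[0,20,0,0,0,0,1],[0,55,0,0,0,0,1],[0,95,0,0,0,0,1],[0,135,0,0,0,0,1],[0,175,0,0,0,0,1],[0,210,0,0,0,0,1],[-0.5,240,0,0,0,0,1],[-0.5,257,0,0,0,0,1],[-0.5,263.5,0,0,0,0,1],[-0.5,263.5,0,0,0,0,1]],
  ],
)

```text
time_s: 12.5
ee_pos: [0.5747, 0.0344, 0.1844]
eef_rot: [-3.141, -0.001, 3.009]
force: [0.3, -0.6, -0.9]
grip_width: 0.0275
grip_force: 25.0
```

arm_command(
  plan=[
    [[0,0,20,0,0,0,1],[0,0,45,0,0,0,1],[0,0,63,0,0,0,1],[0,0,72,0,0,0,1],[0,0,75,0,0,0,1],[0,0,75,0,0,0,1]],
  ],
)

```text
time_s: 13.1
ee_pos: [0.575, 0.0339, 0.1103]
eef_rot: [-3.142, 0.0, 3.008]
force: [-0.8, -0.9, -0.2]
grip_width: 0.0273
grip_force: 25.0
```

Run:
```python
from h import *
W=cams.camera_info("wrist")["world_to_cam"];o=ctrl.get_obs();p,d=cams.camera("wrist");s,_=cams.camera("side");cv2.imwrite("pics/w5.png",p);cv2.imwrite("pics/s5.png",s)
e=np.array(o["ee_pos"]);print(e,o["eef_rot"],o["force"],o["grip_width"])
print("hole proj",proj("wrist",[[.5764,.0354,.048]],W),proj("side",[[.5764,.0354,.048]]))
a=cv2.resize(p[220:320,240:390],(480,320),interpolation=2);b=cv2.resize(s[170:250,260:340],(320,320),interpolation=2)
cv2.imwrite("pics/c5.png",np.hstack([a,b]))
```

```text
[0.5749731  0.03392206 0.11025401] [-3.14156508e+00  2.48064340e-04  3.00816215e+00] [-0.81875259 -0.89586768 -0.24064374] 0.02730284262413933
hole proj [[317.14585053 258.21619918]] [[301.39602766 218.28846352]]
```

View pics/c5.png

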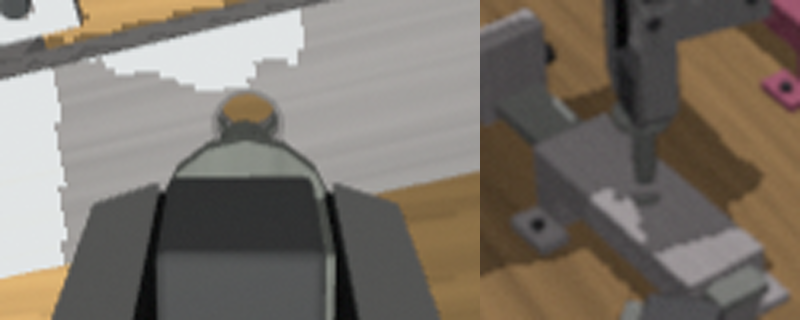

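The view shows the hole directly below and in front of the tip, with the bench visible through it, so the bar hole lines up. Hole columns are 215–283 and its front edge is row 88, with the tip's front at (246,120). In the side crop the tip is at about (645,178), just above the hole at (647,195).

Run:
```python
from h import *
from scipy.spatial.transform import Rotation as Ro
o=ctrl.get_obs();e=np.array(o["ee_pos"]);R=Ro.from_euler("xyz",o["eef_rot"]).as_matrix()
p=cv2.imread("pics/w5.png");g=cv2.cvtColor(p,cv2.COLOR_BGR2GRAY);print(g[240:270,316:320].mean(1).astype(int).tolist());print(g[254,300:336].tolist());print(p[254,300:336,0].tolist())
W=cams.camera_info("wrist")["world_to_cam"]
f=lambda x,y:(240+x/3.2-.3,220+y/3.2-.3)
t=lambda P:((P-e)@R*1000).round(1)
for nm,uv,z in [("holefront",f(248,89),.048),("holeL",f(214,115),.048),("holeR",f(284,115),.048),("tipfront",f(246,120),e[2]-.0515)]:
    print(nm,t(onz("wrist",[uv],z,W)[0]))
s=cv2.imread("pics/s5.png");gs=cv2.cvtColor(s,cv2.COLOR_BGR2GRAY);print(gs[205:226,292:312])
print("side tip pred",proj("side",[e-[0,0,.0515]]))
```

```text
[221, 226, 226, 226, 198, 180, 192, 175, 141, 125, 122, 119, 115, 112, 111, 112, 113, 100, 80, 73, 73, 71, 75, 79, 118, 137, 140, 140, 139, 140]
[167, 166, 166, 167, 168, 166, 163, 145, 129, 108, 114, 113, 113, 112, 112, 112, 112, 112, 111, 111, 111, 112, 111, 112, 109, 107, 136, 143, 165, 163, 164, 164, 163, 163, 163, 162]
[164, 164, 163, 163, 164, 162, 160, 142, 126, 97, 70, 69, 70, 70, 70, 70, 68, 68, 69, 69, 68, 69, 68, 70, 70, 94, 133, 141, 162, 161, 161, 160, 160, 160, 160, 159]
holefront [ 7.   1.7 62.9]
holeL [ 0.6 -6.2 62.9]
holeR [ 0.6 10.1 62.9]
tipfront [ 3.2  1.2 51.5]
[[ 95  93  92  93  91  85  68  60  62  62  61  58  60  69  65  63  61  65
   65  67]
 [ 95  94  93  94  92  83  66  57  61  64  60  58  61  68  67  65  63  64
   63  65]
 [ 96  95  92  94  93  86  67  58  61  63  62  61  62  67  67  68  66  65
   63  64]
 [ 96  95  93  94  93  85  66  60  62  61  61  57  62  68  66  66  67  67
   64  63]
 [ 95  95  94  95  94  83  64  58  61  61  60  61  67  70  68  67  68  65
   66  64]
 [ 93  94  96  95  95  89  70  55  62  62  62  62  77  83  73  67  67  65
   65  66]
 
[... 618 characters left out ...]
0  82  82  81  79  78  77  80  89  94  94  92  94
   94  92]
 [153 123  99  99 119 106  79  73  76  75  71  68  72  87  94  96  94  93
   94  92]
 [153 143 133 131 147 139 103  71  69  67  70  72  80  92  95  96  94  92
   93  94]
 [156 154 153 151 153 152 124  87  78  80  81  86  91  93  94  95  96  95
   93  92]
 [151 154 155 153 153 152 141 114  93  93  92  95  96  94  92  94  94  95
   95  95]
 [130 149 155 154 154 152 150 125  98  95  95  95  94  94  96  93  92  93
   95  94]
 [ 98 129 147 152 154 155 152 138 112  96  94  95  96  95  94  94  92  93
   93  95]
 [ 74  99 126 146 154 154 152 136 108  95  94  96  98  96  92  94  91  93
   94  93]]
side tip pred [[301.08169785 214.68460463]]
```

arm_command(
  plan=[
    [[-0.3,0.7,0,0,0,0,1],[-0.3,0.7,3,0,0,0,1],[-0.3,0.7,6,0,0,0,1],[-0.3,0.7,8,0,0,0,1],[-0.3,0.7,10,0,0,0,1],[-0.3,0.7,12,0,0,0,1],[-0.3,0.7,13.5,0,0,0,1],[-0.3,0.7,15,0,0,0,1],[-0.3,0.7,16.5,0,0,0,1],[-0.3,0.7,18,0,0,0,1],[-0.3,0.7,18,0,0,0,1]],
  ],
)

```text
time_s: 14.3
ee_pos: [0.5751, 0.0352, 0.0917]
eef_rot: [-3.142, -0.0, 3.009]
force: [0.1, -1.1, -1.4]
grip_width: 0.0275
grip_force: 25.0
```

arm_command(
  plan=[
    [[0,0,1.5,0,0,0,1],[0,0,3,0,0,0,1],[0,0,4.5,0,0,0,1],[0,0,6,0,0,0,1],[0,0,7,0,0,0,1],[0,0,8,0,0,0,1],[0,0,9,0,0,0,1],[0,0,9,0,0,0,1]],
  ],
)

```text
time_s: 15.1
ee_pos: [0.5751, 0.0351, 0.0828]
eef_rot: [-3.142, -0.0, 3.009]
force: [-0.0, -0.3, -1.1]
grip_width: 0.0275
grip_force: 25.0
```

arm_command(
  plan=[
    [[0,0,1,0,0,0,1],[0,0,2,0,0,0,1],[0,0,3,0,0,0,1],[0,0,4,0,0,0,1],[0,0,5,0,0,0,1],[0,0,6,0,0,0,1],[0,0,7,0,0,0,1],[0,0,8,0,0,0,1],[0,0,9,0,0,0,1],[0,0,10,0,0,0,1],[0,0,10,0,0,0,1]],
  ],
)

```text
time_s: 16.2
ee_pos: [0.5751, 0.0351, 0.0728]
eef_rot: [-3.142, -0.0, 3.009]
force: [-0.6, 0.5, -0.1]
grip_width: 0.0273
grip_force: 25.0
```

Lugs are in with no resistance; about 15 mm remain.

arm_command(
  plan=[
    [[0,0,1,0,0,0,1],[0,0,2,0,0,0,1],[0,0,3,0,0,0,1],[0,0,4,0,0,0,1],[0,0,5,0,0,0,1],[0,0,6,0,0,0,1],[0,0,7,0,0,0,1],[0,0,8,0,0,0,1],[0,0,9,0,0,0,1],[0,0,10,0,0,0,1],[0,0,11,0,0,0,1],[0,0,11.5,0,0,0,1]],
  ],
)

```text
time_s: 17.4
ee_pos: [0.5752, 0.0351, 0.0613]
eef_rot: [-3.142, -0.0, 3.009]
force: [0.6, -0.1, -0.6]
grip_width: 0.0276
grip_force: 25.0
```

arm_command(
  plan=[
    [[0,0,0.4,0,0,0,1],[0,0,0.8,0,0,0,1],[0,0,1.2,0,0,0,1],[0,0,1.6,0,0,0,1],[0,0,1.6,0,0,0,1]],
  ],
)

```text
time_s: 17.9
ee_pos: [0.5752, 0.0351, 0.0598]
eef_rot: [-3.142, -0.0, 3.009]
force: [-0.2, 0.2, -1.5]
grip_width: 0.0275
grip_force: 25.0
```

arm_command(
  plan=[
    [[0,0,0.3,0,0,0,1],[0,0,0.6,0,0,0,1],[0,0,0.9,0,0,0,1],[0,0,1.2,0,0,0,1],[0,0,1.2,0,0,0,1]],
  ],
)

```text
time_s: 18.4
ee_pos: [0.5752, 0.0352, 0.0586]
eef_rot: [3.142, -0.0, 3.009]
force: [0.9, 0.2, -1.3]
grip_width: 0.0276
grip_force: 25.0
```

arm_command(
  plan=[
    [[0,0,0.3,0,0,0,1],[0,0,0.6,0,0,0,1],[0,0,0.9,0,0,0,1],[0,0,0.9,0,0,0,1]],
  ],
)

```text
time_s: 18.8
ee_pos: [0.5752, 0.0351, 0.0577]
eef_rot: [-3.142, -0.0, 3.009]
force: [-0.5, -0.2, -1.3]
grip_width: 0.0276
grip_force: 25.0
```

arm_command(
  plan=[
    [[0,0,0.3,0,0,0,1],[0,0,0.6,0,0,0,1],[0,0,0.8,0,0,0,1],[0,0,0.8,0,0,0,1]],
  ],
)

```text
time_s: 19.2
ee_pos: [0.5753, 0.0351, 0.0576]
eef_rot: [3.142, 0.0, 3.009]
force: [-4.0, 0.1, 7.7]
grip_width: 0.0281
grip_force: 25.0
```

arm_command(
  plan=[
    [[0,0,0.3,0,0,0,1],[0,0,0.3,0,0,0,1],[0,0,0.3,0,0,0,0.3],[0,0,0.3,0,0,0,0.1],[0,0,0.3,0,0,0,-0.2],[0,0,0.3,0,0,0,-0.3],[0,0,0.3,0,0,0,-0.3],[0,0,0.3,0,0,0,-0.3]],
  ],
)

```text
time_s: 20.0
ee_pos: [0.5752, 0.0351, 0.0566]
eef_rot: [-3.142, -0.0, 3.009]
force: [0.5, -0.5, -0.4]
grip_width: 0.0609
grip_force: 0.0
```

arm_command(
  plan=[
    [[0,0,-5,0,0,0,-0.3],[0,0,-20,0,0,0,-0.3],[0,0,-50,0,0,0,-0.3],[0,0,-85,0,0,0,-0.3],[5,0,-110,0,0,0,-0.3],[20,0,-130,0,0,0,-0.3],[20,0,-130,0,0,0,-0.3]],
  ],
)

```text
time_s: 20.7
ee_pos: [0.5557, 0.038, 0.1907]
eef_rot: [3.141, 0.006, 3.009]
force: [0.6, 0.1, -0.4]
grip_width: 0.0615
grip_force: 0.0
```

Run:
```python
from h import *
from scipy.spatial.transform import Rotation as Ro
W=cams.camera_info("wrist")["world_to_cam"];o=ctrl.get_obs();p,d=cams.camera("wrist");s,_=cams.camera("side");cv2.imwrite("pics/w6.png",p);cv2.imwrite("pics/s6.png",s)
print(o["ee_pos"],o["force"],o["grip_width"])
u=proj("wrist",[[.5764,.0354,.087]],W)[0].astype(int);print(u)
a=cv2.resize(p[u[1]-60:u[1]+60,u[0]-75:u[0]+75],(480,384),interpolation=2);b=cv2.resize(s[160:240,260:340],(320,384),interpolation=2)
cv2.imwrite("pics/c6.png",np.hstack([a,b]))
```

```text
[0.55570865 0.03798742 0.19065121] [ 0.55756234  0.09949594 -0.37553879] 0.06151903528708854
[315 263]
```

View pics/c6.png

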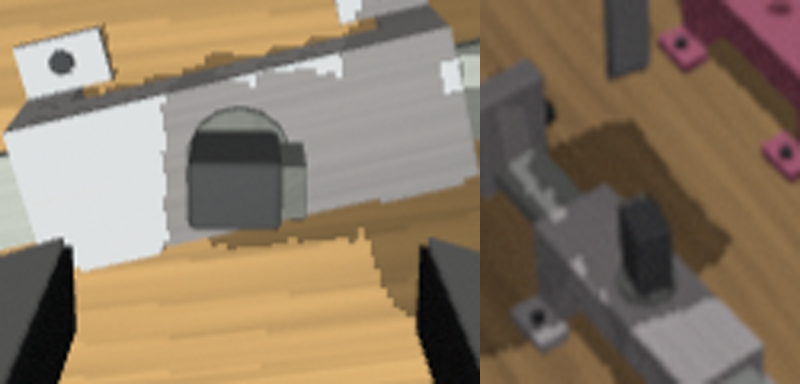

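The pin stands upright with its flange flat on the guide. The button sticks out on the right at crop (295,180) by about 6 mm, the same as when it was out in the dock. The gripper is clear.

```bash
python3 -c "
from station import ctrl
print(ctrl.hand_in())"
```

```text
the job is handed in; nothing more can be done
None
```

I pushed the bar to its stop (the force jumped from 8 N to about 19 N) and put the pin in with its flange flat on the guide. The button has sprung back out, the gripper is clear, and I handed the job in at about 21 s.

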